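# Hang a drilled stone slice in the ratchet clamp and clamp it gently

### The job

At the mineral stall, take the stone slice that has a hole out of its wooden stand, hang it by the hole on the clamp's peg and let go of it. Then pump the clamp's black trigger until the sprung pad has closed on the stone and begun to sink in, but never drive the pad right home, which would crack the slice. Finish still pressing the trigger down, with the slice gripped flat against the plate behind the peg, and leave the other things on the stall alone.

Things in the scene. Friction and masses are not known exactly. Their poses are not given: they have to be found in the camera images.
- clamp: Fixed bench clamp on a plywood base 310 x 84 x 12 mm. Origin on the table under its middle; +x = the way the jaw advances, z up. At +x the steel back plate (36 wide, 106 high, face at x = +130) with the peg; in the middle two steel cheeks (x -54 to +4, 43 wide overall, 128 high) around rod and trigger; at -x the trigger paddle over a fixed black grip (top 35 high).
- peg_root (a point): Where the round steel peg (8 mm diameter, 22 mm long, level) leaves the face of the back plate, 85 mm above the table. Axes as the clamp's: the peg points along -x from here, towards the jaw. A hung slice lies between pad and back plate, with 9 mm between its lower edge and the base. The pad passes below the peg.
- slice_mid (a point): Centre (half-way up) of the drilled banded stone slice: 12 mm thick along its x, 60 wide along y, 80 high along z, about 150 g. It stands upright, loose in the 15 mm slot of a wooden stand (46 mm along x, 86 along y, 30 high), lower edge 8 mm above the table. Front and back are alike. Best gripped by its two side edges (60 mm apart) in the upper part.
- slice_hole (a point): Centre of the 16 mm round hole that goes through the slice along its own x, 20 mm below its top edge, 20 mm above its centre, mid-width. Axes as the slice's.
- slice: The same drilled slice; origin at the centre of its lower edge.
- jaw (a joint): Ratchet rod with the jaw: metres advanced towards the back plate from fully back (0, at most 0.088). It starts 0 to 22 mm out and moves only when the trigger drives it; a brake holds it where it is left against about 14 N.
- pad (a joint): How far the black sprung pad (40 x 40 mm face, 8 mm thick) is pushed in towards the jaw, in metres: 0 = out, 0.018 = right home (over 0.016 counts as crushing). Spring 0.8 N per mm. Starts at 0.
- pad_face (a point): Centre of the pad's front face, 52 mm above the table, axes as the clamp's. With the slice hung flat and the pad just touching, it is 12 mm from the back plate's face. At the start it is 60 to 82 mm from that face.
- trigger (a joint): Trigger angle, rad: 0 = up (springs back), 0.55 = fully down. Level pivot across the clamp at clamp x = -20 mm, 115 mm high. Pressing drives the rod forward about 45 mm per rad once the pawl meets a tooth (5 mm apart: the first 0 to 5 mm are idle); rising leaves the rod there. A full stroke gives about 20 mm, at most 25. Takes 8 to 20 N at the press point.
- press_point (a point): Point to press on the top face of the black trigger paddle (30 mm wide, 112 long from the pivot), 95 mm from the pivot along the paddle; moves with the trigger. Up, the paddle rises 0.30 rad towards its free end and this point is 147 mm above the table; fully down, 95 mm.
- plain_slice: Bystander: a stone slice of the same size and stone but without a hole, in a like wooden stand; origin at the centre of its lower edge. Leave it.
- tower: Bystander: pointed amber stone, 40 mm diameter, 85 mm high; origin under its centre.
- pot: Bystander: small clear lidded pot, 48 mm diameter, 50 mm high; origin under its centre.
- dish: Bystander: white bowl, 80 mm diameter, 30 mm high; origin under its centre.
Not all that is in view belongs to the job. Leave any orange look-alike of the slice alone.

How it is judged:
By the outcome, as a careful person would: the job done as asked, in the order asked, and still so for the second after the job is handed in, while the arm keeps its last pose, push and grip.
It also fails if it takes over 61 s, if anything falls off the work surface, if the arm or the gripper's body presses on something with over 40 N, if the wrist force passes 120 N, or if a joint passes its speed limit or range.

### The arm

A 6-joint arm with a two-finger parallel gripper is mounted at the origin on the work surface. World frame = base frame: x ahead of the robot, y to its left, z up, the work surface at z = 0. Lengths are in mm, angles in rad, forces in N, time in s.
With the tool pointing down it reaches from about 350 to 875 mm from the base axis. Payload 4.2 kg.
Tool frame: the origin (TCP) lies on the mounting face of the last link; the fingertips stand 173 mm ahead of it and the grasp point (between the pads) lies 155 mm ahead of it; z points along the fingers, y is the direction in which the jaws open and shut (so a half turn about z gives the same grasp; the last joint's range is limited). The gripper opens to 85 mm and grips with 20 to 120 N. Pads are 22 mm wide; open, the fingers measure 114 mm over their backs; the gripper's body (76 mm by 85 mm) begins 54 mm behind the grasp point. The pads swing forward as they close: fully open they stand 13 mm farther back than shut.
Start: joints at [-1.077, 0.385, 0.008, 0, -1.194, -0.259], TCP at [145.423, -607.826, 404.712] pointing down, gripper open.
Joint ranges: [-3.14, 3.14], [-1.21, 2.06], [-1.07, 1.41], [-3.16, 2.05], [-2.99, -0.16], [-3.1, 3.1]. Speed limits (rad/s): [2.79, 2.79, 3.14, 3.14, 3.14, 3.14].

### API

Orientations are given as a unit quaternion [x, y, z, w].
In Python, from bench import arm gives the robot as it stands.
- The arm moves only by the shell command python3 -m jog 'ROWS' [OPENING]. ROWS is JSON, a list that holds one entry, the list of rows, each a list of 4 numbers: the shift along the tool's x, y, z in mm, then the turn about the tool's z in degrees. In form: [[[x, y, z, spin], ...]]. A call has exactly 5 rows; each row is the pose to reach, as a shift and turn from the pose measured when the call began, along the tool's axes at that moment; what a row does not reach only later rows make up. A row lasts 1/8 s, in which the tool goes at most 62.5 mm and 10.7 degrees, less where a joint would pass 70% of its speed; a pose out of reach is approached as far as the arm can. A call with a gripper value outside its range is refused whole. OPENING is the finger opening in mm, from 0 to 85.4, set as the call begins (- or left out, the last holds). The fingers move at their own pace and stop on an object; the grip force is fixed at half the most. Time passes only in rows, so rows that repeat a pose let the fingers close, or fill a call up. It gives the time, the measured TCP pose, the force and the opening at its end, in the units of the state.
- arm.read_state(): the state, without advancing time (a new reading comes with each control period).
- arm.get_image(name): name is "scene" or "top"; returns (picture, depth): 400x640x3 uint8, blue, green, red; 400x640 float32, mm along the optical axis (not along the pixel's ray), 0 where there is no reading.
- arm.camera_params(name): a dict with "mtx" (3x3 intrinsics, pixels), "R" (3x3) and "t" (3): a world point X has camera coordinates R X + t. Camera axes: x right, y down, z forward; pixel columns grow to the right and rows downward; lengths in mm; the calibration is good to about 2 mm. A picture is of the moment at which its call begins. camera_params takes no time and is no camera call.
- arm.job_done(): hands the job in, once; it reports no verdict.
The state is a dict: "clock": time; "joints": joint angles; "joint_vel": joint speeds; "joint_efforts": joint torques, N m; "position": TCP position; "ee_rot": TCP orientation; "contact_force": force on the tool from outside, world axes, zero at the start; "wrist_torque": the same for the moment, N m; "gripper_width": finger opening in mm.
Only numpy, scipy, OpenCV 4.12 (cv2) and the standard library are available. Lean on these libraries where they do the work, as an engineer would, in place of code of your own. Each camera call takes 0.05 s, during which the arm holds its last target.

## Working session

There is one attempt and no reset: what is moved stays moved. The work goes in short steps, Python scripts to look and compute and a shell command to move; the robot and the scene stay as the last step left them, time stands still between calls to the robot, and variables do not carry over. Pictures are saved under pics/ and viewed, and the job is handed in when it is done.

```bash
ls; mkdir -p pics; python3 - <<'E'
from bench import arm
import cv2
print(arm.read_state())
for n in("scene","top"):
    p=arm.camera_params(n);print(n,p)
    im,d=arm.get_image(n);cv2.imwrite(f"pics/{n}0.png",im)
    import numpy as np;np.save(f"pics/{n}0.npy",d)
E
```

```text
pics
{'clock': 0.0, 'joints': array([-1.07743844e+00,  3.85546250e-01,  6.59429260e-03, -4.93775130e-04,
       -1.19400340e+00, -2.58615793e-01]), 'joint_vel': array([ 0.00038362, -0.00061946, -0.00100619, -0.00020955,  0.00175571,
       -0.0015194 ]), 'joint_efforts': array([ 1.99498681e-03, -3.92288661e+01,  1.88395768e+01,  4.18604225e+00,
       -4.60456533e-03,  1.36155390e-05]), 'position': array([ 145.36046226, -607.63786483,  403.61582497]), 'ee_rot': array([-1.17011214e-01,  9.93129980e-01,  1.08836402e-03, -1.82946590e-04]), 'contact_force': array([0.58021445, 0.12792942, 0.5456843 ]), 'wrist_torque': array([-0.03158554, -0.00278993,  0.02487786]), 'gripper_width': 85.5689593977861}
scene {'mtx': array([[422.35539047,   0.        , 320.1355365 ],
       [  0.        , 422.35539047, 205.63528896],
       [  0.        ,   0.        ,   1.        ]]), 'R': array([[-0.25925024,  0.96578436, -0.00706254],
       [ 0.78999979,  0.20784551, -0.57680202],
       [-0.55559846, -0.15511547, -0.81685344]]), 't': array([ 175.44188734, -391.79821718, 1562.78478682])}
top {'mtx': array([[375.78939432,   0.        , 318.82576745],
       [  0.        , 375.78939432, 207.44441032],
       [  0.        ,   0.        ,   1.        ]]), 'R': array([[-0.00117352, -0.99996556, -0.00821599],
       [-0.99300696,  0.00213518, -0.11803653],
       [ 0.11805   ,  0.00802002, -0.99297526]]), 't': array([-18.40068792, 604.22998851, 978.9478588 ])}
```

View pics/scene0.png

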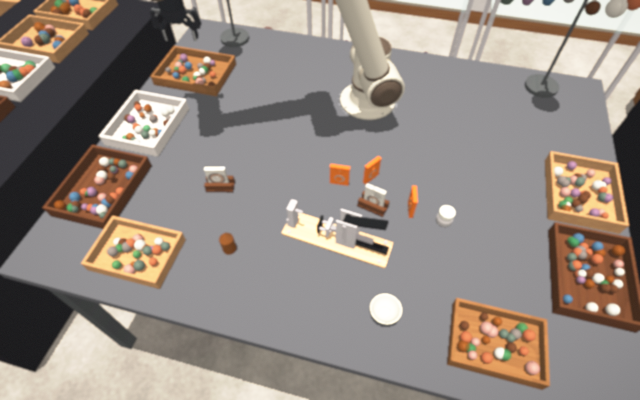

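View pics/top0.png

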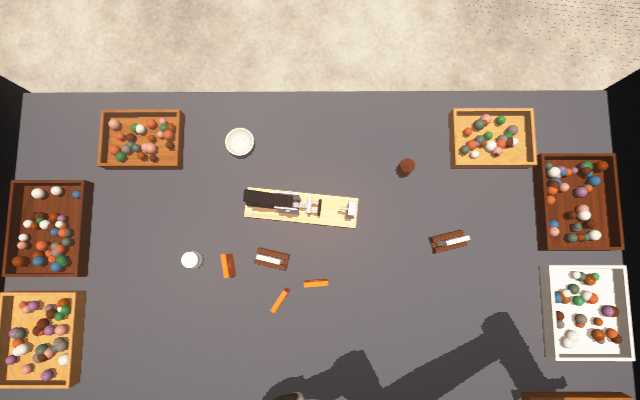

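```bash
python3 - <<'E'
import cv2,numpy as np
s=cv2.imread("pics/scene0.png");t=cv2.imread("pics/top0.png")
r=lambda a:cv2.resize(a,(480,360),interpolation=cv2.INTER_CUBIC)
a=r(s[160:220,180:260]);b=r(s[170:230,335:415])
cv2.imwrite("pics/z1.png",np.hstack([a,b])[:, :][:,:] if 0 else cv2.resize(np.hstack([a,b]),(800,300)))
cv2.imwrite("pics/z2.png",cv2.resize(s[190:270,270:400],(780,480),interpolation=cv2.INTER_CUBIC))
cv2.imwrite("pics/z3.png",cv2.resize(t[180:300,210:370],(800,600),interpolation=cv2.INTER_CUBIC))
E
```

```text
(no output)
```

View pics/z1.png

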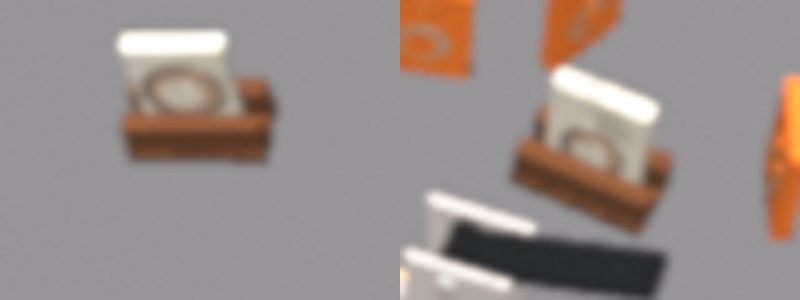

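View pics/z2.png

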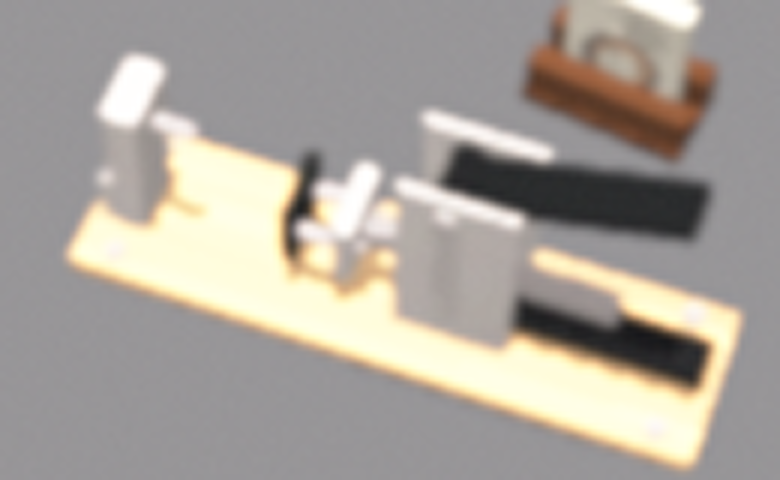

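View pics/z3.png

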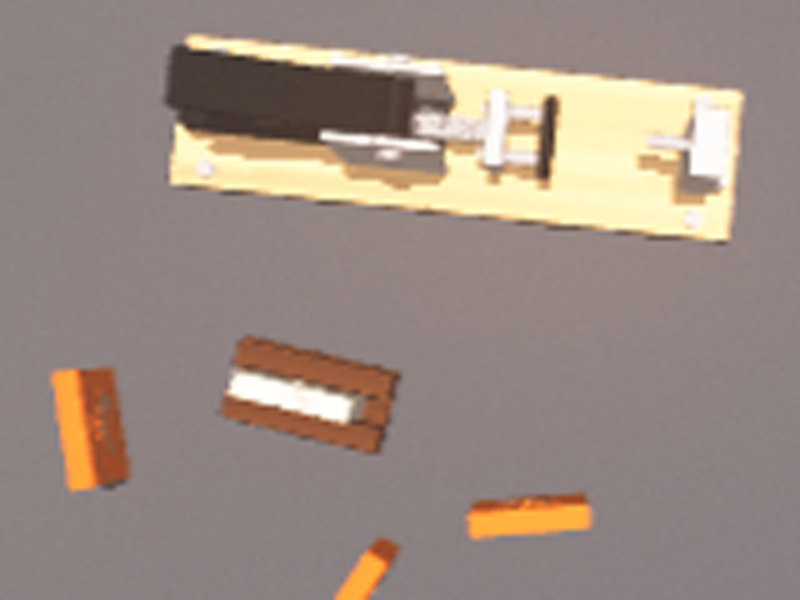

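```bash
python3 - <<'E'
import cv2,numpy as np
s=cv2.imread("pics/scene0.png");d=np.load("pics/scene0.npy")
def f(y,x):
    a=s[y:y+30,x:x+40].astype(float); a=np.clip((a-90)*1.9,0,255).astype('uint8')
    return cv2.resize(a,(400,300),interpolation=cv2.INTER_NEAREST)
cv2.imwrite("pics/z4.png",np.hstack([f(162,198),f(180,353)]))
np.set_printoptions(linewidth=250)
print(d[164:190,203:232:1].astype(int));print(d[182:212,358:392].astype(int))
E
```

```text
[[1382 1383 1383 1383 1385 1388 1380 1388 1384 1387 1385 1389 1388 1386 1382 1386 1385 1386 1387 1392 1384 1387 1387 1386 1385 1382 1391 1383 1383]
 [1385 1381 1383 1383 1385 1383 1379 1382 1386 1383 1381 1380 1381 1382 1388 1381 1383 1387 1380 1380 1392 1380 1382 1383 1385 1381 1385 1384 1384]
 [1375 1380 1383 1380 1375 1380 1377 1382 1385 1379 1381 1382 1379 1382 1381 1380 1375 1376 1379 1380 1382 1380 1381 1379 1386 1378 1384 1379 1378]
 [1382 1376 1267 1262 1259 1263 1262 1261 1264 1254 1256 1268 1267 1262 1261 1262    0 1266 1261 1261 1258 1268 1381 1374 1375 1380 1376 1375 1382]
 [1378 1378 1263 1261 1261 1260 1261 1260 1260 1262 1259 1262 1260 1258 1256 1260 1256 1259 1258 1262 1259 1262 1379 1372 1378 1380 1371 1370 1373]
 [1374 1370 1257 1255 1256 1256 1259 1262 1259 1257 1252 1259 1258 1260 1256 1254 1260 1262 1260 1262 1256 1258 1268 1370 1376 1373 1376 1378 1368]
 [1373 1364 1257 1261 1262 1262 1256 1257 1260 1264 1260 1260 1261 1256 1258 1255 1257 1259 1257 1262 1258 1263 1275 1370 1369 1369 1374 1365 1370]
 [1366 1364 1264 1263 1265 1266 1262 1263 1266 1264 1262 1263 12
[... 2276 characters left out ...]
3 1296 1299 1295 1297 1294]
 [1334 1328 1303 1302 1305 1306 1304 1305 1306 1298 1299 1302 1299 1302 1303 1301 1304 1309 1302 1300 1299 1302 1304 1300 1298 1299 1306 1299 1306]
 [1325 1330 1308 1308 1308 1308 1308 1305 1306 1311 1307 1308 1308 1310 1307 1303 1305 1314 1304 1301 1307 1302 1311 1307 1303 1303 1308 1308 1306]
 [1325 1325 1326 1314 1315 1312 1309 1311 1312 1310 1312 1309 1313 1310 1312 1306 1311 1310 1309 1311 1310 1307 1312 1313 1310 1307 1308 1309 1309]]
[[1338 1339 1343 ... 1341 1339 1339]
 [1339 1333 1337 ... 1337 1341 1337]
 [1334 1333 1335 ... 1333 1334 1333]
 ...
 [1275 1280 1277 ... 1277 1274 1277]
 [1270 1276 1278 ... 1278 1276 1276]
 [1275 1274 1277 ... 1278 1275 1275]]
```

View pics/z4.png

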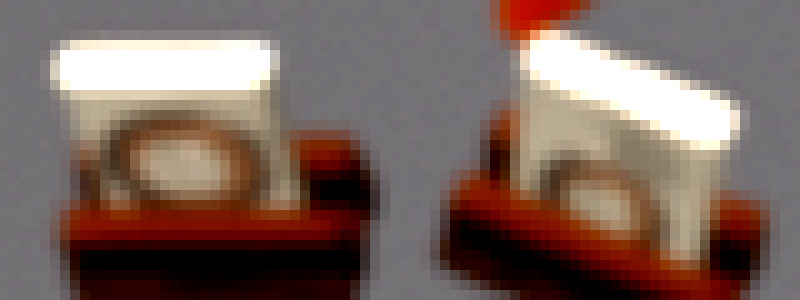

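```bash
python3 - <<'E'
import cv2,numpy as np,sys
s=cv2.imread("pics/scene0.png");d=np.load("pics/scene0.npy")
np.set_printoptions(linewidth=250,threshold=sys.maxsize)
print(d[184:206,363:390].astype(int))
print(s[184:206,363:390].mean(2).astype(int))
E
```

```text
[[1331 1334 1334 1333 1225 1220 1221 1339 1339 1331 1333 1336 1337 1331 1333 1331 1334 1334 1333 1332 1331 1333 1333 1335 1335 1336 1333]
 [1332 1331 1329 1220 1217 1222 1215 1220 1221 1219 1333 1332 1333 1336 1336 1331 1335 1329 1332 1330 1326 1328 1329 1333 1333 1330 1331]
 [1329 1330 1326 1219 1213 1216 1216 1219 1214 1214 1220 1219 1334 1328 1331 1327 1329 1332 1328 1328 1334 1329 1332 1334 1323 1332 1332]
 [1331 1329 1325 1217 1219 1221 1217 1215 1218 1215 1215 1217 1213 1216 1218 1331 1330 1331 1322 1329 1328 1326 1328 1326 1326 1328 1327]
 [1326 1325 1329 1227 1223 1220 1219 1220 1213 1215 1217 1211 1217 1214 1214 1216 1213 1324 1327 1329 1323 1331 1325 1323 1327 1324 1326]
 [   0 1321 1321 1229 1225 1220 1221 1220 1221 1210 1213 1208 1208 1216 1215 1211 1208 1213 1209 1214 1322 1325 1321 1321 1320 1324 1320]
 [1316 1282 1237 1230 1228 1225 1224 1226 1220 1222 1217 1212 1211 1210 1211 1210 1211 1208 1207 1210 1213 1206 1324 1319 1318 1319 1319]
 [1280 1284 1236 1236 1235 1235 1232 1226 1226 1220 1215 1214 1217 1214 1211 1207 1209 1208 1208 1206 1208 1206 1210 1206 1324 1316 13
[... 3679 characters left out ...]
 174 165 151 141 141 143 146 148]
 [109 117 122 124 119 119 135 156 165 168 173 172 162 145 136 142 157 171 176 173 163 142 126 124 128 133 141]
 [104 108 110 113 112 115 126 142 154 163 170 172 165 147 134 134 149 168 176 172 158 134 115 110 112 120 134]
 [ 91  98 103 105 108 110 115 123 134 145 156 163 159 145 131 127 142 164 175 170 149 121 104 101 103 111 127]
 [ 73  82  88  96 100 103 107 112 117 125 133 141 142 133 123 124 142 164 174 166 141 106  86  88  93 102 123]
 [ 64  66  72  78  85  92  97 102 107 109 115 119 121 116 113 124 145 166 173 163 133  93  70  71  80  98 125]
 [ 62  62  62  64  67  74  81  90  96 101 106 108 110 109 109 120 141 158 163 152 124  85  62  62  72  99 129]]
```

```bash
cat > h.py <<'E'
import cv2,numpy as np
from bench import arm
def ray(n,uv,z):
    p=arm.camera_params(n);uv=np.atleast_2d(uv).astype(float)
    d=np.linalg.inv(p["mtx"])@np.c_[uv,np.ones(len(uv))].T
    c=-p["R"].T@p["t"];w=p["R"].T@d
    s=(z-c[2])/w[2]
    return (c[:,None]+w*s).T
def proj(n,X):
    p=arm.camera_params(n);X=np.atleast_2d(X)
    c=p["R"]@X.T+p["t"][:,None];q=p["mtx"]@c
    return (q[:2]/q[2]).T
def rect(n,mask,z,off=(0,0)):
    cs,_=cv2.findContours(mask.astype('uint8'),cv2.RETR_EXTERNAL,cv2.CHAIN_APPROX_NONE)
    c=max(cs,key=cv2.contourArea)[:,0,:]
    return c+np.array(off)
def rectplane(n,mask,z,K,off):
    # mask upscaled by K from crop at off
    c=rect(n,mask,z); uv=(c+0.5)/K-0.5+np.array(off)
    P=ray(n,uv,z)[:,:2].astype(np.float32)
    (cx,cy),(w,h),a=cv2.minAreaRect(P)
    if w<h:w,h,a=h,w,a+90
    return np.round([cx,cy,w,h,(a+90)%180-90],2),uv
def crop(im,x0,y0,x1,y1,K=8):
    return cv2.resize(im[y0:y1,x0:x1],None,fx=K,fy=K,interpolation=cv2.INTER_CUBIC)
E
python3 - <<'E'
from h import *
s=cv2.imread("pics/scene0.png");t=cv2.imread("pics/top0.png")
for n,im,b in(("top",t,(250,244,295,274)),("scene",s,(358,178,395,204))):
    g=crop(im,*b).min(2)
    for th in(170,190,205,215):
        r,uv=rectplane(n,g>th,88,8,b[:2]);print("slice",n,th,r)
for n,im,b in(("top",t,(235,178,370,236)),("scene",s,(275,195,400,270))):
    h=cv2.cvtColor(crop(im,*b),cv2.COLOR_BGR2HSV)
    m=((h[...,0]>8)&(h[...,0]<35)&(h[...,1]>45)&(h[...,2]>150)).astype('uint8')
    m=cv2.morphologyEx(m,cv2.MORPH_CLOSE,np.ones((25,25)))
    cv2.imwrite(f"pics/mb_{n}.png",cv2.resize(m*255,None,fx=.7,fy=.7))
    r,uv=rectplane(n,m,12,8,b[:2]);print("base",n,r)
for n,im,b in(("top",t,(340,195,362,222)),("scene",s,(280,195,304,215))):
    g=crop(im,*b).min(2)
    for th in(190,205,220,235):
        r,uv=rectplane(n,g>th,106,8,b[:2]);print("plate",n,th,r)
E
```

```text
slice top 170 [468.39 109.43  62.64  14.49  76.33]
slice top 190 [468.24 109.54  61.57  13.61  76.42]
slice top 205 [467.72 109.62  60.74  12.05  76.57]
slice top 215 [467.64 109.67  60.21  11.55  76.74]
slice scene 170 [469.6  109.6   66.59  23.79  77.38]
slice scene 190 [468.95 109.67  64.45  19.74  76.39]
slice scene 205 [468.91 109.66  62.88  17.68  76.38]
slice scene 215 [468.83 109.65  61.95  16.34  76.37]
base top [608.32  30.51 314.71  88.67  84.03]
base scene [612.3   31.01 316.36  97.24  83.27]
plate top 190 [598.21 -92.23  48.96  45.03  -6.2 ]
plate top 205 [ 5.9613e+02 -9.2680e+01  4.7700e+01  4.1360e+01  2.8000e-01]
plate top 220 [ 596.22 -102.74   45.35   20.01   -4.78]
plate top 235 [ 595.66 -102.36   43.58   17.75   -2.27]
plate scene 190 [ 596.91 -102.32   41.48   22.34   -5.55]
plate scene 205 [ 596.81 -102.31   39.69   20.72   -5.53]
plate scene 220 [ 596.84 -102.31   37.82   19.11   -5.51]
plate scene 235 [ 596.91 -102.28   35.68   17.43   -5.49]
```

```bash
python3 -c "
import cv2
a=cv2.imread('pics/mb_top.png');print(a.shape);a=cv2.imread('pics/mb_scene.png');print(a.shape)"
```

```text
(325, 756, 3)
(420, 700, 3)
```

View pics/mb_top.png

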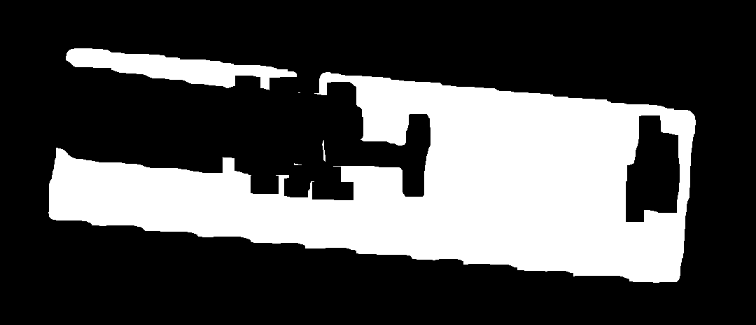

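View pics/mb_scene.png

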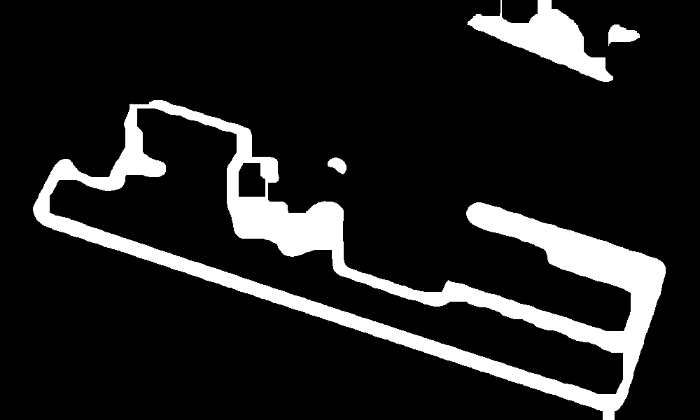

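```bash
python3 - <<'E'
from h import *
s=cv2.imread("pics/scene0.png");t=cv2.imread("pics/top0.png")
# base long edges, subpixel: per column transition of warmness (R-B)
def edge(im,x0,x1,line,dirn,n,z,half=6):
    # line: v at x0,x1 ; search gradient max in |R-B|
    w=im[...,2].astype(float)-im[...,0]
    pts=[]
    for x in range(x0,x1,1):
        v=line[0]+(line[1]-line[0])*(x-x0)/(x1-x0)
        ys=np.arange(int(v-half),int(v+half)+1);c=w[ys,x]
        hi=np.percentile(c,95);lo=np.percentile(c,5)
        if hi-lo<40: continue
        cc=c if dirn>0 else c[::-1]; yy=ys if dirn>0 else ys[::-1]
        k=np.argmax(cc>(hi+lo)/2)
        if k==0: continue
        f=((hi+lo)/2-cc[k-1])/(cc[k]-cc[k-1]); pts.append((x,yy[k-1]+f*(yy[k]-yy[k-1])))
    P=ray(n,pts,z)[:,:2].astype(np.float32)
    l=cv2.fitLine(P,cv2.DIST_HUBER,0,.01,.01).ravel()
    print(n,"ang",np.degrees(np.arctan2(l[1],l[0])),"x at y=30,-102:",l[2]+l[0]/l[1]*(30-l[3]),l[2]+l[0]/l[1]*(-102-l[3]),len(P))
edge(t,250,350,(216.5,227),-1,"top",12)
edge(t,300,350,(191.5,197.5),1,"top",12)
edge(s,288,382,(232+2,264),-1,"scene",12)
E
python3 - <<'E'
from h import *
s=cv2.imread("pics/scene0.png");t=cv2.imread("pics/top0.png")
cv2.imwrite("pics/z5.png",cv2.resize(crop(t,300,190,365,230,12),None,fx=1,fy=1))
cv2.imwrite("pics/z6.png",crop(s,280,194,350,244,11))
E
```

```text
top ang 83.852455 x at y=30,-102: 565.4479 551.23035 100
top ang 84.00363 x at y=30,-102: 651.54987 637.6846 50
scene ang 84.10934 x at y=30,-102: 658.5465 644.92737 94
```

View pics/z5.png

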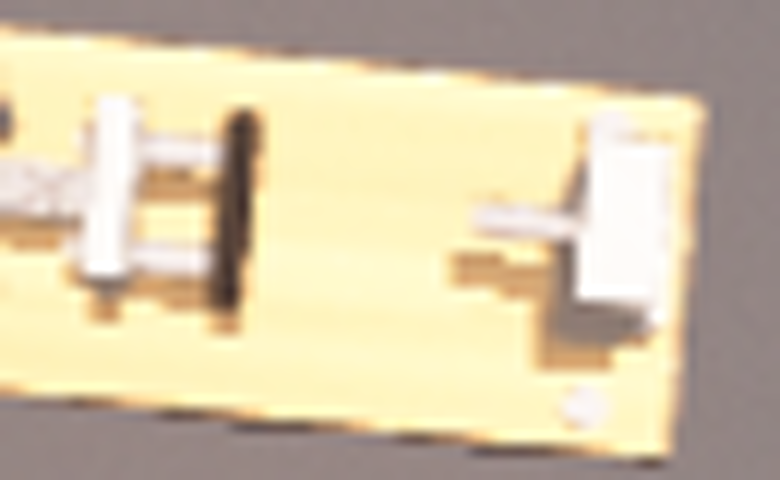

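View pics/z6.png

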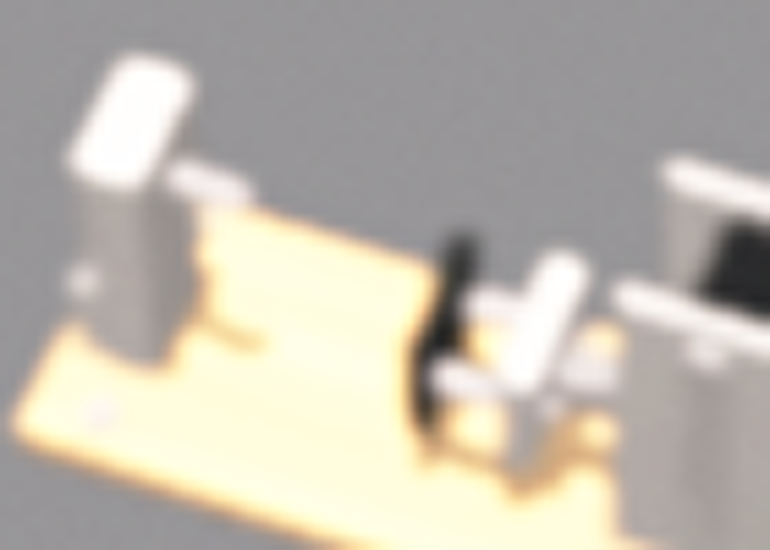

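```bash
python3 - <<'E'
from h import *
s=cv2.imread("pics/scene0.png");t=cv2.imread("pics/top0.png")
k=lambda x,y,ox,oy,K:((x+.5)/K-.5+ox,(y+.5)/K-.5+oy)
T=lambda x,y:k(x,y,300,190,12); S=lambda x,y:k(x,y,280,194,11)
for n,f,a in(("top",T,[(472,215),(575,226)]),("scene",S,[(252,190),(172,172)])):
    print("peg",n,ray(n,[f(*q) for q in a],86).round(1))
print("plate top corners top",ray("top",[T(*q) for q in[(590,140),(668,146),(575,295),(650,303)]],106).round(1))
print("pad top: edges (top z=72)",ray("top",[T(*q) for q in[(240,112),(222,305),(258,118),(237,305)]],72).round(1))
print("pad scene",ray("scene",[S(*q) for q in[(455,240),(420,345)]],72).round(1))
for n in("top","scene"):
    p=arm.camera_params(n);print(-p["R"].T@p["t"])
E
```

```text
peg top [[598.1 -71.2  86. ]
 [595.7 -93.2  86. ]]
peg scene [[595.9 -71.9  86. ]
 [595.7 -93.1  86. ]]
plate top corners top [[ 611.5  -95.1  106. ]
 [ 610.2 -111.5  106. ]
 [ 578.8  -91.7  106. ]
 [ 577.1 -107.3  106. ]]
pad top: edges (top z=72) [[622.4 -21.6  72. ]
 [580.2 -17.6  72. ]
 [621.1 -25.5  72. ]
 [580.2 -20.9  72. ]]
pad scene [[588.4 -20.9  72. ]
 [621.2 -21.2  72. ]]
[ 484.41819209  -27.54137426 1043.24103757]
[1223.28467794  154.40656074 1051.81519263]
```

```bash
cat >> h.py <<'E'
def to(x,y,z,ang=None):
    from scipy.spatial.transform import Rotation as Rn
    s=arm.read_state();R=Rn.from_quat(s["ee_rot"]).as_matrix()
    a=np.degrees(np.arctan2(R[1,1],R[0,1]))
    d=R.T@(np.array([x,y,z])-s["position"])
    sp=0 if ang is None else -((ang-a+180)%360-180)
    print("clk %.2f pos"%s["clock"],s["position"].round(1),"yang %.1f w %.1f F"%(a,s["gripper_width"]),s["contact_force"].round(1),"tilt",R[:,2].round(3))
    print("SHIFT",d.round(1),"spin %.1f"%sp)
E
python3 -c "
from h import *
to(468.2,109.6,300,76.5)"
```

```text
clk 0.10 pos [ 145.4 -607.7  403.7] yang 103.4 w 85.5 F [-0.3  0.2 -0.8] tilt [-0.001  0.002 -1.   ]
SHIFT [-480.7  622.4  104.9] spin 26.9
```

```bash
python3 -m jog '[[[-36,47,0,2],[-72,93,0,4],[-108,140,0,6],[-144,187,0,8],[-180,233,0,10]]]' 85; python3 -c "
from h import *
to(468.2,109.6,300,76.5)"
```

```text
clock: 0.72
position: [266.5, -337.4, 403.9]
ee_rot: [-0.029, 1.0, 0.001, -0.0]
contact_force: [1.2, 0.4, -0.1]
gripper_width: 85.0
clk 0.72 pos [ 266.5 -337.4  403.9] yang 93.4 w 85.0 F [ 1.2  0.4 -0.1] tilt [-0.001  0.002 -1.   ]
SHIFT [-227.5  434.2  104.7] spin 16.9
```

```bash
python3 -m jog '[[[-28,54,5,3],[-56,107,15,6],[-84,160,30,9],[-112,214,45,12],[-140,267,60,15]]]'; python3 -c "
from h import *
to(468.2,109.6,300,76.5)"
```

```text
clock: 1.35
position: [390.8, -60.6, 344.2]
ee_rot: [0.102, 0.995, 0.001, -0.0]
contact_force: [1.3, -1.1, -0.2]
gripper_width: 85.0
clk 1.35 pos [390.8 -60.6 344.2] yang 78.3 w 85.0 F [ 1.3 -1.1 -0.2] tilt [ 0.     0.002 -1.   ]
SHIFT [-41.3 182.3  44.6] spin 1.8
```

```bash
python3 -m jog '[[[-12,55,10,1.8],[-24,108,20,1.8],[-34,150,30,1.8],[-41,182,38,1.8],[-41.3,182.3,44.6,1.8]]]'; python3 - <<'E'
from h import *
to(468.2,109.6,223,76.5)
im,d=arm.get_image("top");cv2.imwrite("pics/a1.png",crop(im,230,200,330,300,6))
im,d=arm.get_image("scene");cv2.imwrite("pics/a2.png",crop(im,330,140,430,240,6))
E
```

```text
clock: 1.98
position: [468.9, 111.4, 299.2]
ee_rot: [0.116, 0.993, 0.001, -0.0]
contact_force: [0.2, 0.3, 0.2]
gripper_width: 85.1
clk 1.98 pos [468.9 111.4 299.2] yang 76.6 w 85.1 F [0.2 0.3 0.2] tilt [-0.     0.002 -1.   ]
SHIFT [ 0.2 -2.1 76.2] spin 0.1
```

View pics/a2.png

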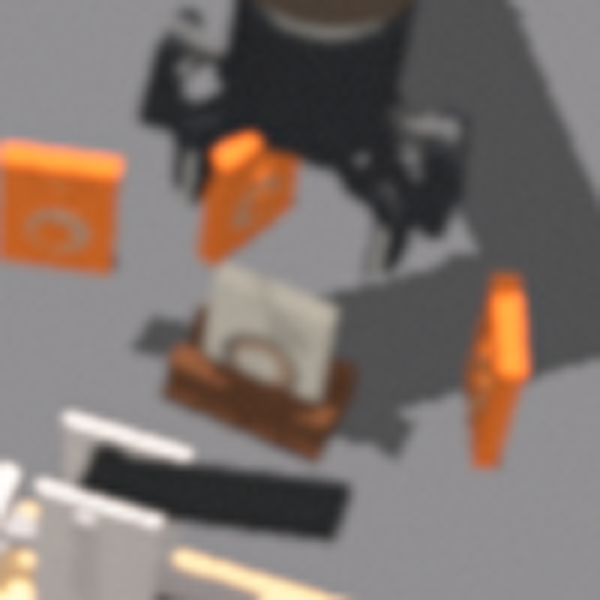

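```bash
python3 -m jog '[[[0.2,-2,20,0],[0.2,-2,40,0],[0.2,-2,60,0],[0.2,-2,76,0],[0.2,-2,80,0]]]'; python3 - <<'E'
from h import *
to(468.2,109.6,219,76.5)
im,d=arm.get_image("scene");cv2.imwrite("pics/a3.png",crop(im,330,140,430,240,6))
E
```

```text
clock: 2.7
position: [466.1, 106.4, 218.3]
ee_rot: [0.118, 0.993, -0.0, -0.002]
contact_force: [-0.3, -0.4, 0.2]
gripper_width: 85.1
clk 2.70 pos [466.1 106.4 218.3] yang 76.4 w 85.1 F [-0.3 -0.4  0.2] tilt [-0.005 -0.    -1.   ]
SHIFT [-1.2  3.6 -0.7] spin -0.1
```

View pics/a3.png

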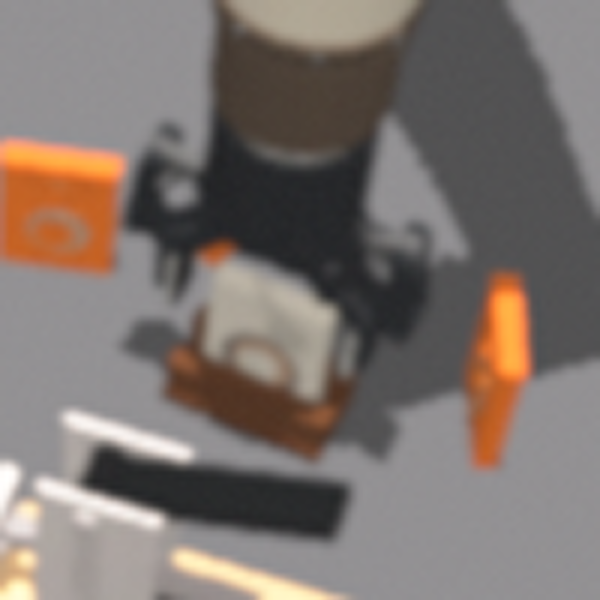

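```bash
python3 -m jog '[[[-1,3.5,0,0],[-1,3.5,0,0],[-1,3.5,0,0],[-1,3.5,0,0],[-1,3.5,0,0]]]' 50; python3 - <<'E'
from h import *
to(468.2,109.6,219,76.5)
E
```

```text
clock: 3.38
position: [468.7, 110.1, 219.5]
ee_rot: [0.118, 0.993, 0.0, -0.001]
contact_force: [0.9, 0.0, 5.9]
gripper_width: 59.0
clk 3.38 pos [468.7 110.1 219.5] yang 76.5 w 59.0 F [0.9 0.  5.9] tilt [-0.002  0.001 -1.   ]
SHIFT [ 0.3 -0.6  0.5] spin -0.0
```

```bash
python3 -m jog '[[[0,0,-15,0],[0,0,-40,0],[0,0,-70,0],[0,0,-100,-8],[0,0,-120,-17]]]'; python3 - <<'E'
from h import *
to(600.2,-48,320,174)
im,d=arm.get_image("scene");cv2.imwrite("pics/a4.png",crop(im,330,110,430,210,6))
E
```

```text
clock: 4.0
position: [468.5, 109.8, 340.4]
ee_rot: [-0.033, 0.999, 0.001, -0.001]
contact_force: [-0.5, -0.2, -1.6]
gripper_width: 59.4
clk 4.00 pos [468.5 109.8 340.4] yang 93.7 w 59.4 F [-0.5 -0.2 -1.6] tilt [-0.001  0.002 -1.   ]
SHIFT [-121.1 -166.1   20. ] spin -80.3
```

View pics/a4.png

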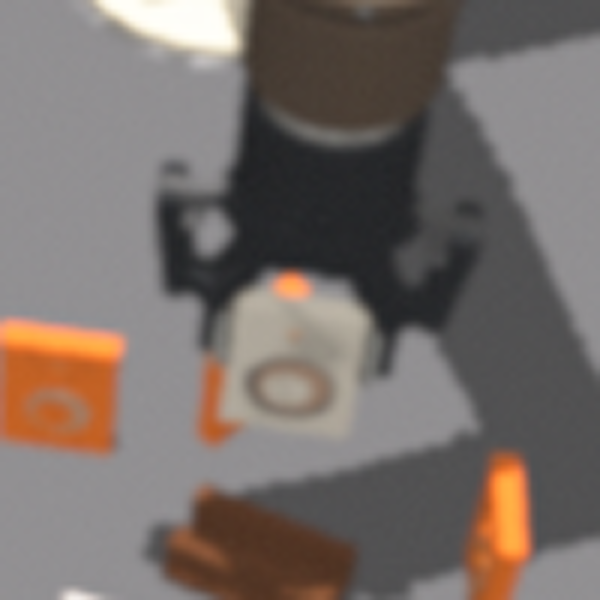

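```bash
python3 -m jog '[[[-5,-10,-20,-10],[-20,-40,-30,-20],[-45,-75,-30,-30],[-70,-105,-30,-40],[-95,-130,-30,-50]]]'; python3 - <<'E'
from h import *
to(600.2,-48,340,174)
E
```

```text
clock: 4.68
position: [573.2, -14.2, 371.3]
ee_rot: [-0.455, 0.891, 0.001, 0.001]
contact_force: [-0.1, 0.7, -0.9]
gripper_width: 59.2
clk 4.67 pos [573.2 -14.2 371.3] yang 144.1 w 59.2 F [-0.1  0.7 -0.9] tilt [ 0.001  0.004 -1.   ]
SHIFT [ 11.7 -41.7  31.2] spin -29.9
```

```bash
python3 -m jog '[[[5,-20,0,-10],[11,-42,0,-20],[11.7,-42,5,-30],[11.7,-42,10,-30],[11.7,-42,15,-30]]]'; python3 - <<'E'
from h import *
to(600.2,-48,236.5,174)
im,d=arm.get_image("scene");cv2.imwrite("pics/a5.png",crop(im,270,160,400,270,6));cv2.imwrite("pics/s5.png",im);np.save("pics/s5.npy",d)
im,d=arm.get_image("top");cv2.imwrite("pics/a6.png",crop(im,240,150,370,240,6));cv2.imwrite("pics/t5.png",im)
E
```

```text
clock: 5.3
position: [600.1, -48.1, 355.2]
ee_rot: [-0.669, 0.744, 0.002, 0.001]
contact_force: [-0.5, -0.3, -1.5]
gripper_width: 59.2
clk 5.30 pos [600.1 -48.1 355.2] yang 173.9 w 59.2 F [-0.5 -0.3 -1.5] tilt [-0.001  0.004 -1.   ]
SHIFT [  0.4  -0.2 118.7] spin -0.1
```

View pics/a5.png

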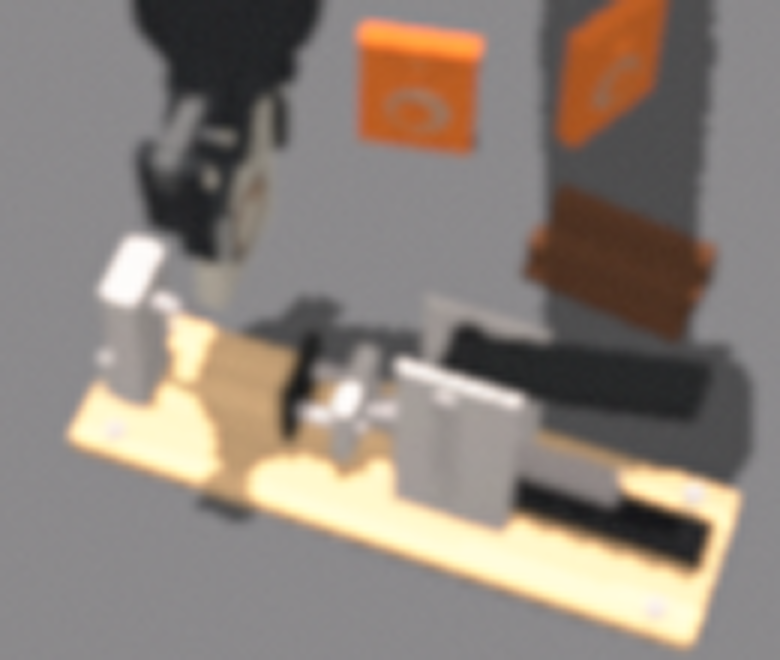

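View pics/a6.png

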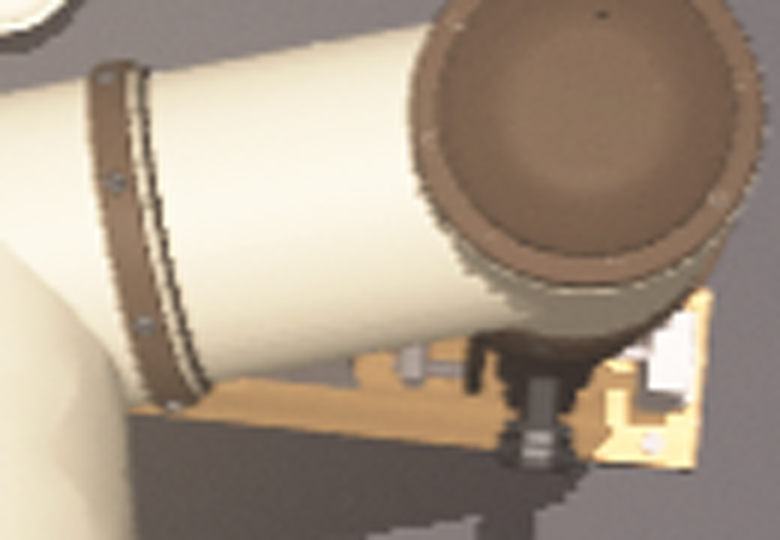

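```bash
python3 -m jog '[[[0.4,0,25,0],[0.4,0,55,0],[0.4,0,85,0],[0.4,0,105,0],[0.4,0,118.5,0]]]'; python3 - <<'E'
from h import *
to(600.2,-48,236.5,174)
im,d=arm.get_image("scene");cv2.imwrite("pics/a7.png",crop(im,280,180,350,240,11));cv2.imwrite("pics/s7.png",im);np.save("pics/s7.npy",d)
E
```

```text
clock: 6.02
position: [599.7, -47.7, 235.8]
ee_rot: [-0.669, 0.743, 0.002, 0.0]
contact_force: [0.4, -0.4, -1.4]
gripper_width: 59.5
clk 6.03 pos [599.7 -47.7 235.8] yang 174.0 w 59.5 F [ 0.4 -0.4 -1.4] tilt [-0.002  0.003 -1.   ]
SHIFT [ 0.2 -0.5 -0.7] spin -0.0
```

View pics/a7.png

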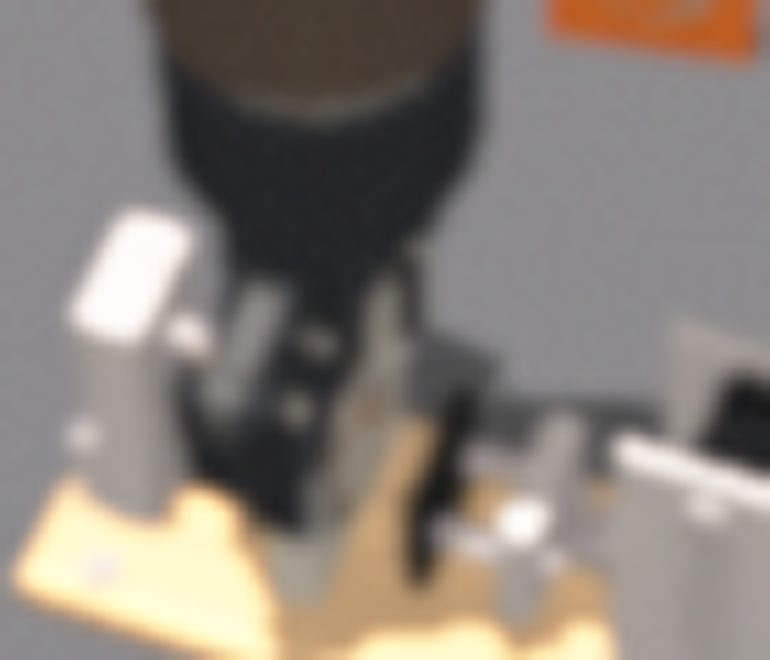

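```bash
python3 - <<'E'
from h import *
a=np.array([-.1045,-.9945,0]);l=np.array([.9945,-.1045,0])
c=np.array([599.7,-47.7,0])
P=[c+30*l-6*a+[0,0,24.3],c+30*l+6*a+[0,0,24.3],c-30*l-6*a+[0,0,104.3],c-6*a+[0,0,84.3]]
P+=[np.array([597.7,-71.5,85]),np.array([595.4,-93.4,85])]
uv=proj("scene",P);print(((uv-[280,180]+.5)*11-.5).round(0))
E
```

```text
[[325. 607.]
 [282. 593.]
 [405. 250.]
 [363. 387.]
 [252. 352.]
 [171. 327.]]
```

```bash
python3 - <<'E'
from h import *
im=cv2.imread("pics/s7.png");a=im[198:238,300:325].astype(float);a=np.clip((a-30)*1.5,0,255).astype('uint8')
cv2.imwrite("pics/a8.png",np.hstack([cv2.resize(a,(375,600),interpolation=f) for f in(cv2.INTER_NEAREST,cv2.INTER_CUBIC)]))
E
```

```text
(no output)
```

View pics/a8.png

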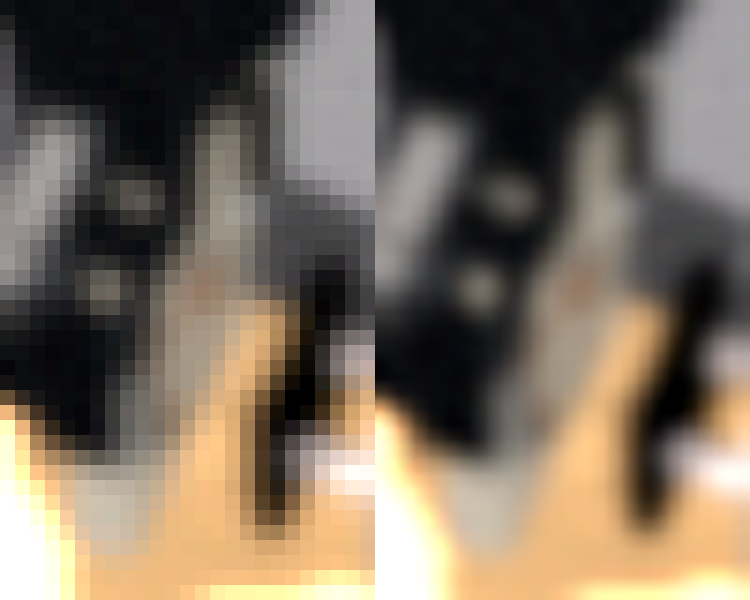

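```bash
python3 -m jog '[[[6,-0.5,-1,0],[12,-0.5,-1,0],[17,-0.5,-1,0],[21,-0.5,-1,0],[24,-0.5,-1,0]]]'; python3 - <<'E'
from h import *
to(596,-87.4,236.5,174)
im,d=arm.get_image("scene");cv2.imwrite("pics/a9.png",crop(im,280,180,350,240,11));cv2.imwrite("pics/s9.png",im)
E
```

```text
clock: 6.7
position: [597.2, -72.1, 235.4]
ee_rot: [-0.669, 0.743, 0.003, -0.0]
contact_force: [0.5, -0.3, -0.9]
gripper_width: 59.4
clk 6.70 pos [597.2 -72.1 235.4] yang 173.9 w 59.4 F [ 0.5 -0.3 -0.9] tilt [-0.004  0.004 -1.   ]
SHIFT [15.4 -0.4 -1.2] spin -0.1
```

View pics/a9.png

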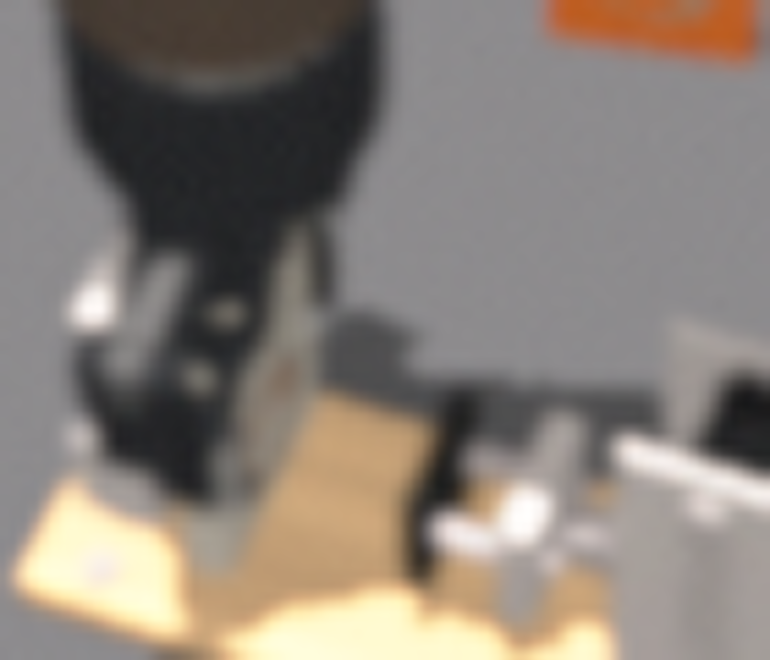

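```bash
python3 -m jog '[[[4,-0.4,-1,0],[8,-0.4,-1,0],[11,-0.4,-1,0],[13,-0.4,-1,0],[14,-0.4,-1,0]]]'; python3 - <<'E'
from h import *
to(596,-87.4,236.5,174)
E
```

```text
clock: 7.38
position: [596.1, -85.6, 236.2]
ee_rot: [-0.669, 0.744, 0.003, 0.0]
contact_force: [-1.0, 6.0, -0.3]
gripper_width: 59.4
clk 7.38 pos [596.1 -85.6 236.2] yang 173.9 w 59.4 F [-1.   6.  -0.3] tilt [-0.004  0.005 -1.   ]
SHIFT [ 1.8 -0.1 -0.3] spin -0.1
```

```bash
python3 -m jog '[[[0,0,1,0],[0,0,2,0],[0,0,3,0],[0,0,3.5,0],[0,0,3.5,0]]]'; python3 - <<'E'
from h import *
to(596,-87.4,232.5,174)
E
```

```text
clock: 8.0
position: [596.2, -85.5, 232.7]
ee_rot: [-0.669, 0.743, 0.003, 0.0]
contact_force: [1.6, 1.5, -1.7]
gripper_width: 59.4
clk 8.00 pos [596.2 -85.5 232.7] yang 173.9 w 59.4 F [ 1.6  1.5 -1.7] tilt [-0.004  0.005 -1.   ]
SHIFT [ 1.9 -0.   0.2] spin -0.1
```

```bash
python3 -m jog '[[[0.5,0,1,0],[0.5,0,2,0],[0.5,0,2.5,0],[0.5,0,2.5,0],[0.5,0,2.5,0]]]'; python3 - <<'E'
from h import *
to(596,-87.4,232.5,174)
E
```

```text
clock: 8.62
position: [596.2, -85.6, 232.2]
ee_rot: [-0.669, 0.743, 0.003, 0.001]
contact_force: [-3.9, 4.7, 9.7]
gripper_width: 59.0
clk 8.62 pos [596.2 -85.6 232.2] yang 174.0 w 59.0 F [-3.9  4.7  9.7] tilt [-0.003  0.005 -1.   ]
SHIFT [ 1.8 -0.  -0.3] spin -0.0
```

```bash
python3 -m jog '[[[0,0,0,0],[0,0,0,0],[0,0,0,0],[0,0,0,0],[0,0,0,0]]]' 85; python3 - <<'E'
from h import *
to(596,-87.4,300,174)
im,d=arm.get_image("scene");cv2.imwrite("pics/b1.png",crop(im,280,180,350,240,11))
E
```

```text
clock: 9.25
position: [596.1, -85.7, 232.0]
ee_rot: [-0.669, 0.743, 0.003, 0.0]
contact_force: [1.1, 0.7, 1.5]
gripper_width: 85.0
clk 9.25 pos [596.1 -85.7 232. ] yang 174.0 w 85.0 F [1.1 0.7 1.5] tilt [-0.003  0.005 -1.   ]
SHIFT [  1.4   0.2 -68. ] spin -0.0
```

View pics/b1.png

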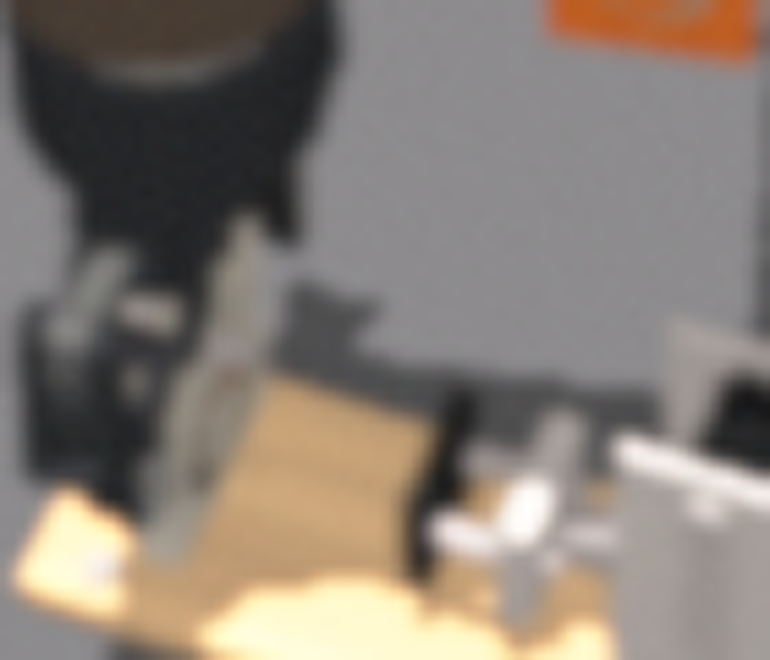

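Slice still hangs there (its edge around (200,400)), fingers open. Rise straight up.

```bash
python3 -m jog '[[[0,0.2,-12,0],[0,0.2,-30,0],[0,0.2,-55,0],[0,0.2,-80,0],[0,0.2,-110,0]]]'; python3 - <<'E'
from h import *
to(618,141,330,84)
im,d=arm.get_image("scene");cv2.imwrite("pics/b2.png",crop(im,280,180,350,240,11))
E
```

```text
clock: 9.93
position: [596.1, -86.2, 343.6]
ee_rot: [-0.669, 0.743, 0.003, 0.0]
contact_force: [-0.4, 1.1, -0.8]
gripper_width: 84.8
clk 9.93 pos [596.1 -86.2 343.6] yang 174.0 w 84.8 F [-0.4  1.1 -0.8] tilt [-0.003  0.005 -1.   ]
SHIFT [-228.2    1.9   14.6] spin 90.0
```

View pics/b2.png

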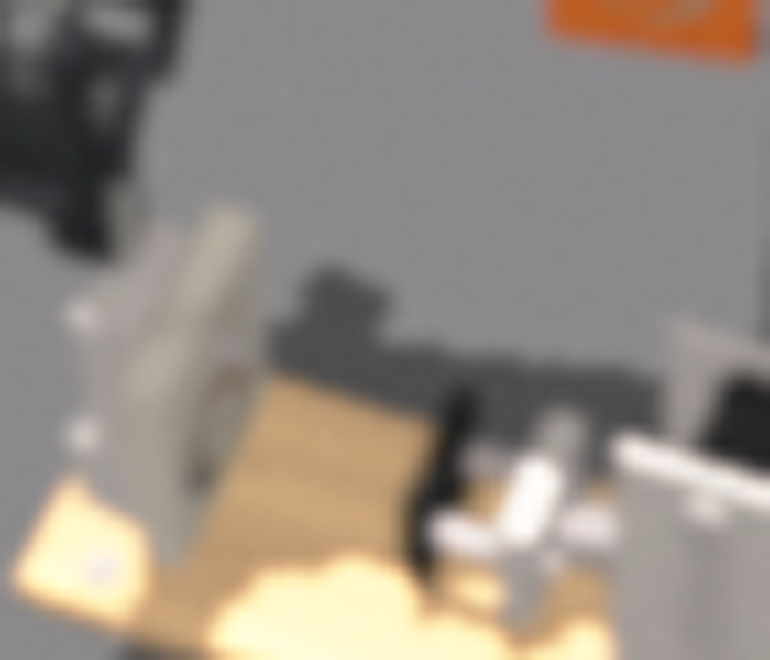

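```bash
python3 - <<'E'
from h import *
k=lambda x,y:((x+.5)/5-.5+210,(y+.5)/5-.5+180)
print("paddle end corners",ray("top",[k(177,46),k(168,106)],151).round(1))
print("paddle side lower at x=300 /upper",ray("top",[k(300,134),k(300,60)],130).round(1))
s=cv2.imread("pics/scene0.png")
k2=lambda x,y:((x+.5)/6-.5+270,(y+.5)/6-.5+190)
print("scene end corners",ray("scene",[k2(710,183),k2(695,240)],151).round(1))
E
```

```text
paddle end corners [[636.1 157.5 151. ]
 [606.9 161.2 151. ]]
paddle side lower at x=300 /upper [[595.8 100.5 130. ]
 [632.5 101.  130. ]]
scene end corners [[610.2 161.9 151. ]
 [639.9 160.7 151. ]]
```

```bash
python3 -m jog '[[[-40,0,-5,0],[-90,0,-5,0],[-145,0,-5,0],[-195,0,-5,0],[-228,1,-5,0]]]' 0; python3 - <<'E'
from h import *
to(621.5,143.5,322,174)
E
```

```text
clock: 10.6
position: [619.8, 142.8, 355.3]
ee_rot: [-0.67, 0.742, -0.001, 0.004]
contact_force: [-0.4, -1.1, 0.2]
gripper_width: -0.2
clk 10.60 pos [619.8 142.8 355.3] yang 174.2 w -0.2 F [-0.4 -1.1  0.2] tilt [ 0.007  0.004 -1.   ]
SHIFT [-0.7 -1.4 33.4] spin 0.2
```

```bash
python3 - <<'E'
from h import *
im,d=arm.get_image("scene");cv2.imwrite("pics/p0.png",im)
E
python3 -m jog '[[[-0.7,-1.4,15,0],[-0.7,-1.4,30,0],[-0.7,-1.4,42,0],[-0.7,-1.4,54,0],[-0.7,-1.4,64,0]]]'; python3 - <<'E'
from h import *
to(621.5,143.5,270,174)
im,d=arm.get_image("scene");cv2.imwrite("pics/p1.png",crop(im,275,170,405,270,6))
E
```

```text
clock: 11.28
position: [622.5, 146.7, 292.7]
ee_rot: [-0.671, 0.741, -0.001, 0.007]
contact_force: [-3.8, 5.7, 9.0]
gripper_width: 0.3
clk 11.28 pos [622.5 146.7 292.7] yang 174.3 w 0.3 F [-3.8  5.7  9. ] tilt [ 0.012  0.008 -1.   ]
SHIFT [ 3.5  0.9 22.7] spin 0.3
```

View pics/p1.png

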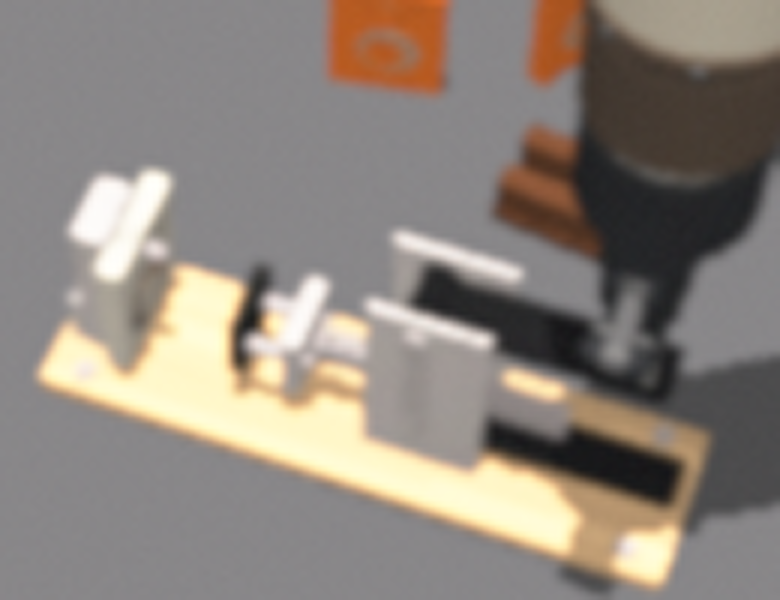

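```bash
python3 -m jog '[[[2,1,6,0],[3,1,12,0],[3,1,17,0],[3,1,21,0],[3,1,22,0]]]'; python3 - <<'E'
from h import *
to(621.5,143.5,330,174)
E
```

```text
clock: 11.95
position: [622.1, 144.1, 271.3]
ee_rot: [-0.671, 0.741, -0.002, 0.009]
contact_force: [-3.0, 4.0, 11.1]
gripper_width: -0.3
clk 11.95 pos [622.1 144.1 271.3] yang 174.3 w -0.3 F [-3.   4.  11.1] tilt [ 0.016  0.009 -1.   ]
SHIFT [  0.1  -0.3 -58.7] spin 0.3
```

```bash
cat >> h.py <<'E'
A=np.array([-.1045,-.9945]);L=np.array([.9945,-.1045]);ROOT=np.array([595.4,-93.4])
def meas(im,tag):
    K=8;b=(284,195,338,240)
    c=crop(im,*b,K);h=c.astype(int)
    yy,xx=np.mgrid[0:c.shape[0],0:c.shape[1]]
    out=[]
    for nm,m,z,lat in(("pad",c.max(2)<95,52,(-25,25)),("jaw",c.min(2)>215,70,(-30,30))):
        m=m.astype('uint8')
        P=ray("scene",np.c_[(xx.ravel()+.5)/K-.5+b[0],(yy.ravel()+.5)/K-.5+b[1]],z)[:,:2]-ROOT
        s=(P@A).reshape(m.shape);l=(P@L).reshape(m.shape)
        m[(s<-110)|(s>-15)|(l<lat[0])|(l>lat[1])]=0
        n,lab,st,ce=cv2.connectedComponentsWithStats(m)
        r=[(int(st[i][4]),(ray("scene",(ce[i]+.5)/K-.5+np.array(b[:2]),z)[0,:2]-ROOT)@A) for i in range(1,n) if st[i][4]>150]
        out.append((nm,[(a,round(float(q),1)) for a,q in sorted(r,reverse=True)[:3]]))
    print(tag,out)
    cv2.imwrite(f"pics/m_{tag}.png",crop(im,275,185,345,245,11))
E
python3 - <<'E'
from h import *
meas(cv2.imread("pics/p0.png"),"p0")
im,d=arm.get_image("scene");cv2.imwrite("pics/p2.png",im);meas(im,"p2")
E
```

```text
p0 [('pad', [(1931, -72.6)]), ('jaw', [(3040, -98.3), (534, -52.2), (236, -89.1)])]
p2 [('pad', [(1746, -51.6), (201, -56.3)]), ('jaw', [(3083, -77.8), (253, -68.1), (250, -44.9)])]
```

View pics/m_p2.png

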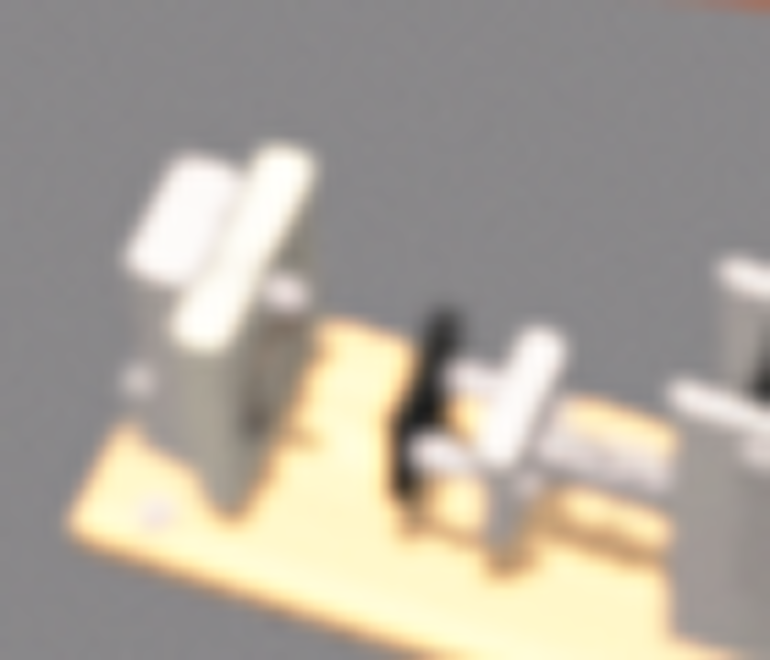

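View pics/m_p0.png

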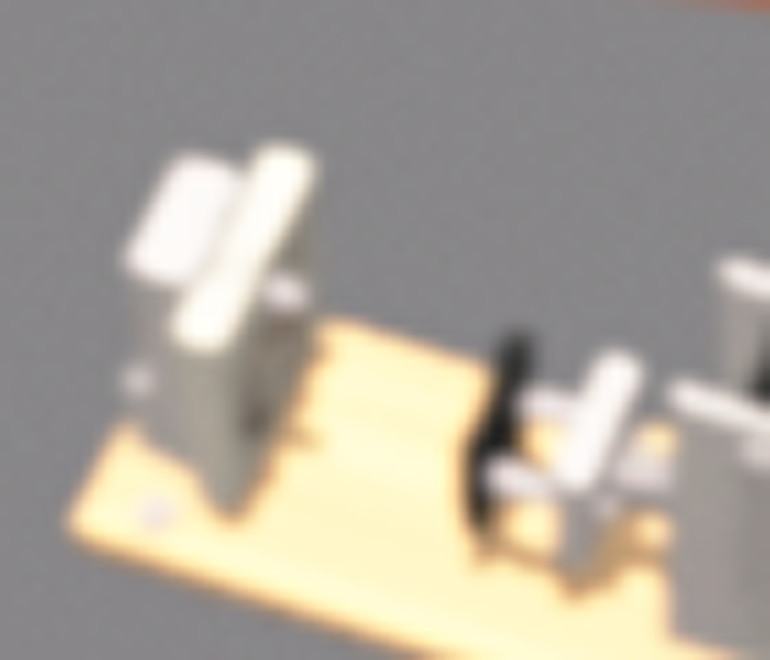

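```bash
python3 -m jog '[[[0,-0.3,-14,0],[0,-0.3,-28,0],[0,-0.3,-42,0],[0,-0.3,-52,0],[0,-0.3,-56,0]]]'; python3 - <<'E'
from h import *
to(621.5,143.5,270,174)
meas(arm.get_image("scene")[0],"p3")
E
```

```text
clock: 12.62
position: [621.5, 143.4, 328.0]
ee_rot: [-0.671, 0.742, -0.002, 0.009]
contact_force: [0.0, 1.1, 0.3]
gripper_width: -0.1
clk 12.62 pos [621.5 143.4 328. ] yang 174.3 w -0.1 F [0.  1.1 0.3] tilt [ 0.016  0.01  -1.   ]
SHIFT [ 0.6  0.9 58. ] spin 0.3
p3 [('pad', [(1771, -51.6), (207, -56.3)]), ('jaw', [(3034, -77.8), (246, -68.1), (197, -45.2)])]
```

```bash
python3 -m jog '[[[0.6,0.9,14,0],[0.6,0.9,28,0],[0.6,0.9,40,0],[0.6,0.9,50,0],[0.6,0.9,58,0]]]'; python3 - <<'E'
from h import *
to(621.5,143.5,328,174)
meas(arm.get_image("scene")[0],"p4")
E
```

```text
clock: 13.3
position: [621.9, 144.1, 271.0]
ee_rot: [-0.672, 0.741, -0.003, 0.01]
contact_force: [-3.9, -0.5, 22.4]
gripper_width: 0.2
clk 13.30 pos [621.9 144.1 271. ] yang 174.4 w 0.2 F [-3.9 -0.5 22.4] tilt [ 0.018  0.009 -1.   ]
SHIFT [  0.   -0.6 -57. ] spin 0.4
p4 [('pad', [(2740, -31.2)]), ('jaw', [(2990, -57.7), (749, -80.9), (208, -49.2)])]
```

```bash
python3 -m jog '[[[0,-0.6,-14,0],[0,-0.6,-28,0],[0,-0.6,-42,0],[0,-0.6,-52,0],[0,-0.6,-56,0]]]'; python3 - <<'E'
from h import *
to(621.5,143.5,285,174)
meas(arm.get_image("scene")[0],"p5")
E
```

```text
clock: 13.98
position: [621.5, 143.5, 327.8]
ee_rot: [-0.672, 0.741, -0.003, 0.01]
contact_force: [0.2, -0.3, 0.4]
gripper_width: -0.1
clk 13.97 pos [621.5 143.5 327.8] yang 174.4 w -0.1 F [ 0.2 -0.3  0.4] tilt [ 0.019  0.009 -1.   ]
SHIFT [ 0.4  0.8 42.8] spin 0.4
p5 [('pad', [(2740, -31.2)]), ('jaw', [(2969, -57.6), (570, -79.3), (182, -49.2)])]
```

View pics/m_p5.png

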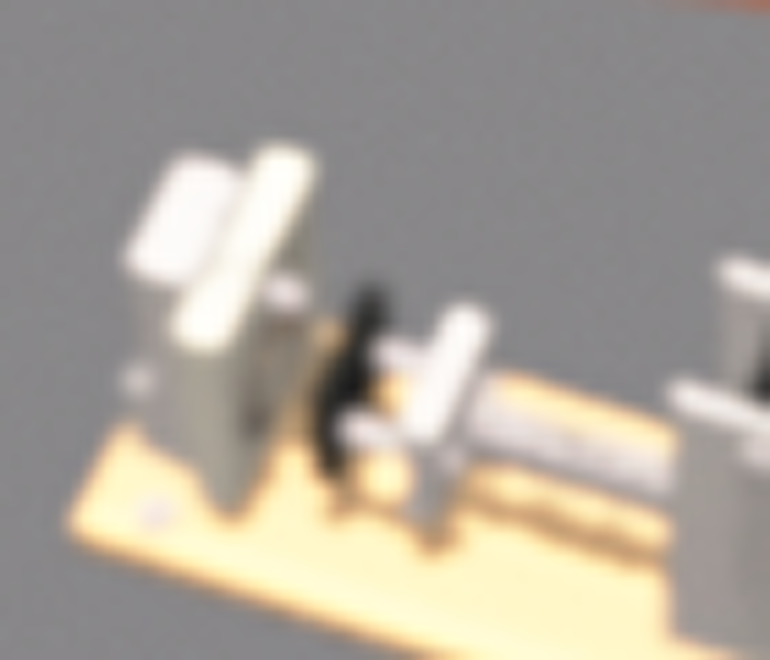

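```bash
python3 -m jog '[[[0.4,0.8,12,0],[0.4,0.8,22,0],[0.4,0.8,30,0],[0.4,0.8,37,0],[0.4,0.8,43,0]]]'; python3 - <<'E'
from h import *
to(621.5,143.5,271,174)
meas(arm.get_image("scene")[0],"p6")
E
```

```text
clock: 14.65
position: [621.8, 145.3, 286.1]
ee_rot: [-0.672, 0.74, -0.003, 0.012]
contact_force: [-3.9, 4.9, 10.1]
gripper_width: -0.0
clk 14.65 pos [621.8 145.3 286.1] yang 174.4 w -0.0 F [-3.9  4.9 10.1] tilt [ 0.022  0.012 -1.   ]
SHIFT [ 2.   0.4 15. ] spin 0.4
p6 [('pad', [(2252, -18.9)]), ('jaw', [(2927, -44.3), (772, -95.6), (183, -36.5)])]
```

View pics/m_p6.png

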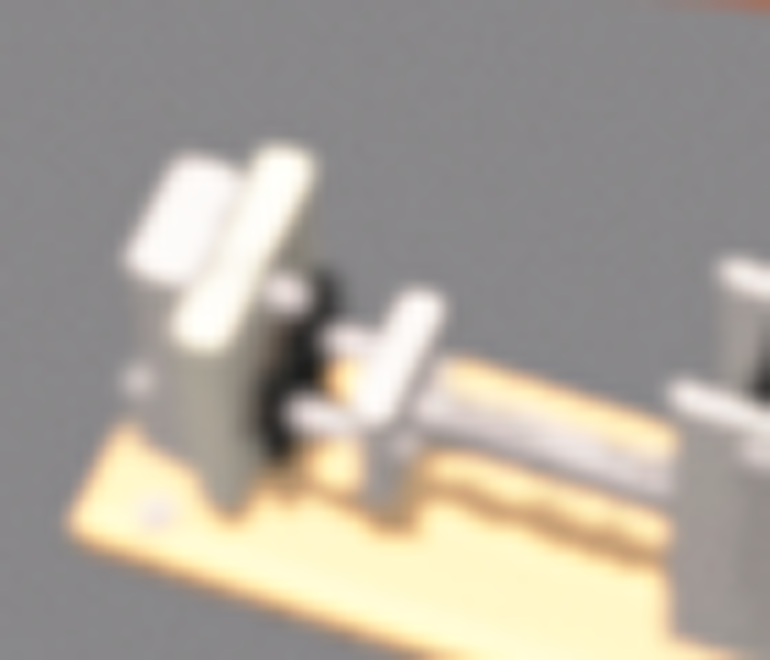

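```bash
python3 -m jog '[[[1,0.4,4,0],[2,0.4,8,0],[2,0.4,11,0],[2,0.4,14,0],[2,0.4,15,0]]]'; python3 - <<'E'
from h import *
to(621.5,143.5,271,174)
meas(arm.get_image("scene")[0],"p7")
E
```

```text
clock: 15.32
position: [621.5, 143.9, 271.2]
ee_rot: [-0.672, 0.74, -0.003, 0.012]
contact_force: [-4.1, 1.5, 12.7]
gripper_width: -0.1
clk 15.32 pos [621.5 143.9 271.2] yang 174.5 w -0.1 F [-4.1  1.5 12.7] tilt [ 0.022  0.011 -1.   ]
SHIFT [0.4 0.  0.2] spin 0.5
p7 [('pad', [(1109, -17.5)]), ('jaw', [(2619, -38.2), (547, -87.6)])]
```

View pics/m_p7.png

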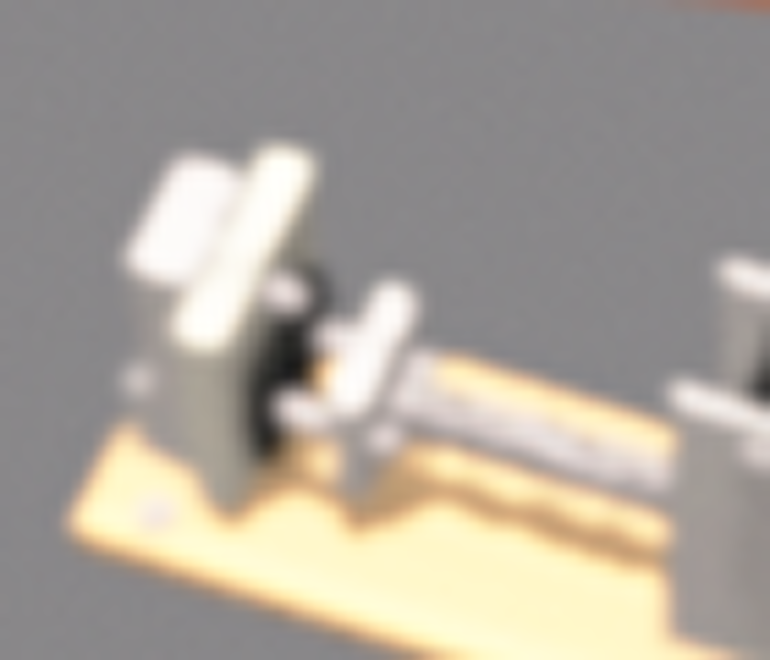

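```bash
python3 - <<'E'
from h import *
cv2.imwrite("pics/p7.png",arm.get_image("scene")[0])
t=arm.get_image("top")[0];cv2.imwrite("pics/t7.png",t);cv2.imwrite("pics/t7c.png",crop(t,300,190,365,230,12))
# profile from saved measurement crops (K=11, origin 275,185)
def prof(tag,lat,zs):
    c=cv2.imread(f"pics/m_{tag}.png").max(2).astype(np.float32)
    s=np.arange(-95,-8,0.5);acc=0
    for z in zs:
        P=np.c_[ROOT+s[:,None]*A+lat*L,np.full(len(s),z)]
        uv=(proj("scene",P)-[275,185]+.5)*11-.5
        acc=acc+cv2.remap(c,uv[:,0].astype(np.float32).reshape(1,-1),uv[:,1].astype(np.float32).reshape(1,-1),cv2.INTER_LINEAR).ravel()
    return s,acc/len(zs)
for lat,zs in((20,(38,42)),(-20,(66,70))):
  print(lat,zs)
  for tag in("p0","p3","p5","p6","p7"):
    s,v=prof(tag,lat,zs)
    i=np.argmin(v);th=150
    j=i
    while j>0 and v[j]<th:j-=1
    k=i
    while k<len(v)-1 and v[k]<th:k+=1
    print(tag,"min at",s[i],v[i].round(),"rear edge",round(s[j]+.5*(v[j]-th)/(v[j]-v[j+1]),2),"front",s[k])
E
```

```text
20 (38, 42)
p0 min at -76.0 101.0 rear edge -79.34 front -73.0
p3 min at -55.5 108.0 rear edge -59.16 front -52.5
p5 min at -34.5 105.0 rear edge -38.97 front -31.5
p6 min at -19.5 71.0 rear edge -25.5 front -8.5
p7 min at -16.0 66.0 rear edge -22.43 front -8.5
-20 (66, 70)
p0 min at -72.5 107.0 rear edge -90.91 front -8.5
p3 min at -52.5 104.0 rear edge -69.8 front -8.5
p5 min at -32.5 104.0 rear edge -49.7 front -8.5
p6 min at -18.5 106.0 rear edge -36.52 front -8.5
p7 min at -15.5 110.0 rear edge -30.03 front -8.5
```

View pics/t7c.png

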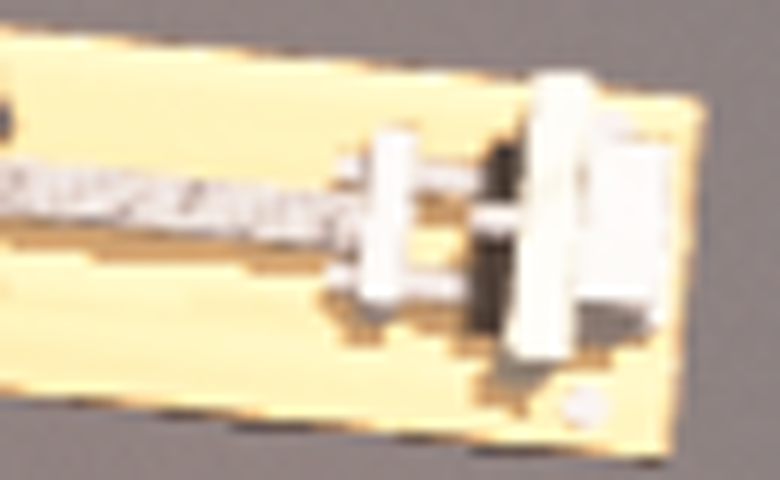

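```bash
python3 -m jog '[[[0,0,-5,0],[0,0,-10,0],[0,0,-14,0],[0,0,-14,0],[0,0,-14,0]]]'; python3 -m jog '[[[0,0,3,0],[0,0,6,0],[0,0,9,0],[0,0,9,0],[0,0,9,0]]]'; python3 - <<'E'
from h import *
to(621.5,143.5,271,174)
meas(arm.get_image("scene")[0],"p8")
E
```

```text
clock: 16.1
position: [621.3, 143.7, 285.2]
ee_rot: [-0.672, 0.74, -0.003, 0.012]
contact_force: [1.6, 2.1, 1.4]
gripper_width: -0.4
clock: 16.73
position: [621.4, 143.5, 277.8]
ee_rot: [-0.672, 0.74, -0.004, 0.012]
contact_force: [-2.0, 0.9, 10.3]
gripper_width: -0.1
clk 16.73 pos [621.4 143.5 277.8] yang 174.5 w -0.1 F [-2.   0.9 10.3] tilt [ 0.023  0.011 -1.   ]
SHIFT [0.  0.1 6.8] spin 0.5
p8 [('pad', [(1131, -17.5)]), ('jaw', [(2583, -36.3), (473, -81.2), (353, -52.3)])]
```

```bash
python3 -m jog '[[[0,0,2,0],[0,0,4,0],[0,0,6,0],[0,0,6.8,0],[0,0,6.8,0]]]'; python3 - <<'E'
from h import *
to(621.5,143.5,271,174)
im=arm.get_image("scene")[0];meas(im,"p9");cv2.imwrite("pics/p9.png",im);cv2.imwrite("pics/f9.png",crop(im,270,160,400,270,6))
E
```

```text
clock: 17.4
position: [621.4, 143.0, 272.8]
ee_rot: [-0.673, 0.74, -0.004, 0.012]
contact_force: [-2.5, -0.2, 12.4]
gripper_width: -0.0
clk 17.40 pos [621.4 143.  272.8] yang 174.5 w -0.0 F [-2.5 -0.2 12.4] tilt [ 0.023  0.009 -1.   ]
SHIFT [-0.5 -0.   1.8] spin 0.5
p9 [('pad', [(1083, -17.4)]), ('jaw', [(2518, -34.7), (873, -97.3), (605, -55.3)])]
```

View pics/f9.png

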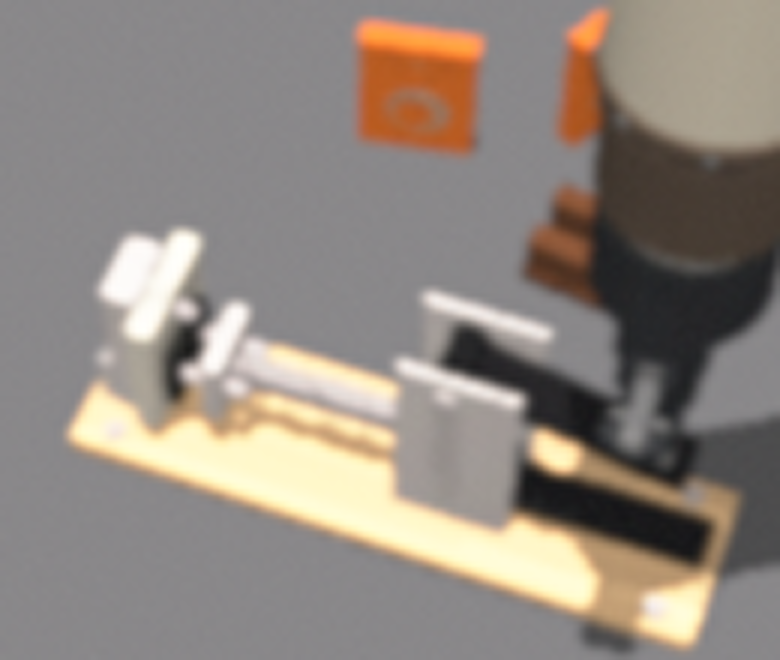

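```bash
python3 - <<'E'
from bench import arm
print(arm.job_done()); print(arm.read_state()["clock"],arm.read_state()["contact_force"])
E
```

```text
the job is handed in; nothing more can be done
None
the job is handed in; nothing more can be done
```

The drilled slice is hung on the peg, released and clamped by the sprung pad. I handed the job in at 17.4 s of the 61 s, with the closed fingertips still pressing the trigger.

- **Hanging:** I took the slice from the stand nearest the clamp, lowered it until it rested on the peg, then opened the gripper and lifted away. The pictures after release show it lying flat against the back plate.
- **Clamping:** I pumped three strokes, then raised the trigger part-way and pressed it again. The pad sank in about 3 mm on the third stroke. The last press brought it to about 6.5 mm, short of the 16 mm crush limit.
- **Last check:** The pad was against the stone and the push on the trigger was about 12 N with the trigger nearly down. I saw no other stall item moved, though not every bystander was in the last picture.
- **Uncertainty:** The pad depth is my estimate from jaw travel in the scene camera, good to about 1 mm. My clamp measurements from different features disagreed by 2–5 mm. The contact forces confirmed where the plate and peg were.
- **Not confirmed:** `arm.job_done()` reports no verdict, and the state could not be read after it.

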